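# Swing a clamped spout over the catch tray

### The job

The round outlet fitting is held down by the screw clamp with its spout pointing the wrong way. Slacken the clamp's wing knob just enough to free the fitting (about a quarter turn, never more than half a turn), turn the fitting where it sits until its spout ends over the middle of the small catch tray, then tighten the clamp firmly on it again and let go. Do not lift the fitting out of its seat, and leave the bottle, the dish and the forceps alone.

Things in the scene. Friction and masses are not known exactly. Their poses are not given: they have to be found in the camera images.
- clamp: Hold-down clamp, fixed: aluminium base 20 mm thick, round (radius 50 mm) under the fitting, with a 44 mm wide tongue along the clamp's +x to 130 mm. Origin on the fitting seat's axis at bench level, z up; yaw shows where the strap lies. Four pins 3.5 mm high centre the fitting with 1.5 mm play. The strap's toe presses on the flange 25 to 34 mm off the axis.
- clamp_strap: Steel strap; moves only up and down with the knob (2 mm per rad). Origin on the seat axis, level with the toe's underside (32 mm high when touching the flange); axes as the clamp's. 12 mm wide from x = 25 (toe's end) to 70 mm, then 40 mm wide to 126 mm; top 52 mm above the bench.
- toe (a point): End of the strap's toe at its top, 25 mm off the seat axis. It stands 2 mm above the hub, so fingers on the hub run against it: fingers 14 mm thick and 22 mm wide fit only while the line through both makes more than about 36 degrees with the strap (clamp x). Turn in two grips, the second on the hub's other flats.
- clamp_knob (a joint): Wing knob, rad; positive is anticlockwise from above = slackening. 0: the toe just touches the flange; negative: it presses (start -0.35 to -0.25); from 0.2 up the fitting turns freely. Half a turn from the start is about 2.84. Firmly tight is -0.25 or below; stop at -0.7. Stiff (0.15 N m), stays where it is left, does not rise.
- knob_grip (a point): Middle of the knob's wing, on its vertical turning axis, 71.5 mm above the bench, at x = 80 mm of the clamp. Its x axis runs along the wing; the wing is 46 mm long, 12 mm thick (y) and reaches from 12 mm below to 12 mm above this point.
- fitting: Loose steel outlet fitting, 0.25 kg: flange of radius 34 mm, 12 mm thick; on it a square hub 26 x 26 mm, 18 mm high, flats facing along its x and y. A 7 mm spout runs out of the flange along +x, 8 mm above the underside, to 68 mm from the axis. Origin: centre of the underside, 20 mm above the bench when seated; flange top then at 32 mm, hub top at 50 mm.
- spout_tip (a point): Open end of the spout, 68 mm from the fitting's axis.
- catch_tray: Small fixed steel tray 42 by 36 mm and 16 mm high beside the clamp's base, under the circle that the spout's tip describes. Its origin lies on the clamp's seat axis at bench level; its +x points from there to the tray.
- tray_mid (a point): The point of the tray over which the spout must end, level with its rim, 68 mm from the clamp's seat axis.
- bottle_media: Bystander: white bottle, 46 mm wide and 105 mm high; origin at its underside.
- dish_c1: Bystander: clear round dish, 58 mm wide and 14 mm high; origin at its underside.
- forceps: Bystander: steel forceps, 122 mm long, lying flat.
There are look-alikes about, which are no part of the job. There is more than one size of the fitting; the job needs the largest.

How it is judged:
By the outcome, as a careful person would: the job done as asked, in the order asked, and still so for the second after the job is handed in, with the robot touching nothing.
It also fails if it takes over 72 s, if anything falls off the work surface, if the arm or the gripper's body presses on something with over 40 N, if the wrist force passes 120 N, or if a joint passes its speed limit or range.

### The arm

A 6-joint arm with a two-finger parallel gripper is mounted at the origin on a cart in front of the work surface, level with it; the furniture and walls round the work are solid. World frame = base frame: x ahead of the robot, y to its left, z up, the work surface at z = 0. Lengths are in m, angles in rad, forces in N, time in s.
With the tool pointing down it reaches from about 0.275 to 0.975 m from the base axis. Payload 8.4 kg.
Tool frame: the origin (TCP) lies midway between the tips of the shut fingers; the grasp point (between the pads) lies 19 mm behind it; z points along the fingers, y is the line along which they close (so a half turn about z gives the same grasp; the last joint's range is limited). The gripper opens to 92 mm and grips with 3 to 60 N. Pads are 20 mm wide; open, the fingers measure 128 mm over their backs; the gripper's body (75 mm by 189 mm) begins 69 mm behind the grasp point.
Start: joints at [1.107, 0.353, 1.633, -0, 1.155, -0.002], TCP at [0.278, 0.56, 0.215] pointing down, gripper open.
Joint ranges: [-2.63, 2.63], [-0.92, 2.1], [0.06, 2.66], [-1.3, 4.44], [0, 2.69], [-3.02, 3.02]. Speed limits (rad/s): [2.22, 2.22, 2.79, 3.14, 3.14, 3.14].

### API

Orientations are given as a unit quaternion [x, y, z, w].
In Python, from cell import sense, grab_frame, finish_job gives the robot as it stands.
- The arm moves only by the tool step_arm, never from a script. Its argument "moves" is a list of rows, each an object of numbers: "dx", "dy", "dz": the shift along the tool's x, y, z in mm; "yaw": the turn about the tool's z in degrees; "jaw": the closure, from 0 (fully open) to 1 (shut). A call has 1 to 10 rows; each row shifts and turns the commanded pose from where the row before left it, along the tool's axes as they then stand; what a row does not reach is not made up. A row lasts 1/10 s, in which the tool goes at most 50 mm and 8.59 degrees, less where a joint would pass 70% of its speed; a pose out of reach is approached as far as the arm can. A call is refused whole if a number of a shift passes 50 or a number of a turn 8.59, either way. A call with a gripper value outside its range is refused whole. The fingers move at their own pace and stop on an object; the grip force is fixed at half the most. Time passes only in rows, so rows that do not move let the fingers close. It gives the time, the measured TCP pose, the force, the opening and the grip force at its end, in the units of the state.
- sense(): the state, without advancing time (a new reading comes with each control period).
- grab_frame(name): name is "scene" or "side" or "wrist"; returns a dict with "color" (400x640x3 uint8, red, green, blue), "fov_y" (degrees; the focal length in pixels is half the picture's height over the tangent of half this angle, whatever the lens; pixels are square), "cx", "cy" (the principal point, pixels), "k1" (the pictures are not rectified: a ray, as slopes to the right and down, at radius r is drawn at 1 + k1 r^2 times it, then the intrinsics apply), "position" and "orientation" of the camera in the world. Camera axes: x right, y down, z forward; pixel columns grow to the right and rows downward; lengths in m; the calibration is good to about 2 mm. A picture is of the moment at which its call begins. There is no depth.
- finish_job(): hands the job in; it is judged then, once.
The state is a dict: "time": time; "q": joint angles; "joint_velocities": joint speeds; "joint_torque": joint torques, N m; "position": TCP position; "ee_rot": TCP orientation; "force": force on the tool from outside, world axes, zero at the start; "moment": the same for the moment, N m; "width": opening from 0.0 (shut) to 1.0 (fully open); "gripper_force": force on a finger pad.
Only numpy, scipy, OpenCV 4.12 (cv2) and the standard library are available. Lean on these libraries where they do the work, as an engineer would, in place of code of your own. Each camera call takes 0.05 s, during which the arm holds its last target. There are 200 camera calls.

## Working session

There is one attempt and no reset: what is moved stays moved. The work goes in short steps, Python scripts to look and compute and a tool call to move; the robot and the scene stay as the last step left them, time stands still between calls to the robot, and variables do not carry over. Pictures are saved under pics/ and viewed, at most 10 in all, crops included, and the job is handed in when it is done.

Besides the shell and the picture viewer there is one more tool, called after "Emit:" by a JSON object that holds its "api" and its "payload", one argument or row to a line. step_arm: Moves the arm, as the interface text tells. Its arguments: {"type":"object","properties":{"moves":{"type":"array","items":{"type":"object","properties":{"dx":{"type":"number"},"dy":{"type":"number"},"dz":{"type":"number"},"yaw":{"type":"number"},"jaw":{"type":"number"}}}}},"required":["moves"]}

```bash
mkdir -p pics; cat > h.py <<'E'
import numpy as np, cv2
from scipy.spatial.transform import Rotation as R
from cell import sense, grab_frame, finish_job
def K(f):
    h=f["color"].shape[0]; fl=h/2/np.tan(np.radians(f["fov_y"])/2)
    return fl
def ray(f,u,v):
    fl=K(f); d=np.array([(u-f["cx"])/fl,(v-f["cy"])/fl]); s=d.copy()
    for _ in range(30): s=d/(1+f["k1"]*(s@s))
    return R.from_quat(f["orientation"]).apply([s[0],s[1],1])
def onz(f,u,v,z):
    r=ray(f,u,v); p=np.array(f["position"]); return p+r*(z-p[2])/r[2]
def proj(f,P):
    c=R.from_quat(f["orientation"]).inv().apply(np.array(P)-f["position"]); s=c[:2]/c[2]
    s=s*(1+f["k1"]*(s@s)); return s*K(f)+[f["cx"],f["cy"]]
def save(f,n): cv2.imwrite("pics/"+n,f["color"][:,:,::-1])
def dump(f,n): np.save("pics/"+n,f,allow_pickle=True)
def load(n): return np.load("pics/"+n+".npy",allow_pickle=True).item()
E
python3 - <<'E'
from h import *
s=sense(); print(s)
for n in ("scene","side","wrist"):
    f=grab_frame(n); save(f,n+"0.png"); dump(f,n+"0"); print(n,f["position"],f["orientation"],f["fov_y"],f["k1"])
E
```

```text
{'time': 0.0, 'q': array([ 1.10656083e+00,  3.53685690e-01,  1.63410774e+00, -4.68027920e-06,
        1.15521264e+00, -2.38479810e-03]), 'joint_velocities': array([-0.00126215,  0.00184687,  0.0002097 , -0.00033547,  0.00081395,
        0.00154185]), 'joint_torque': array([ 1.60215102e-03, -5.93843365e+01, -3.34211540e+01,  6.98909489e-02,
        2.35781068e-02, -1.54665527e-04]), 'position': array([0.27827668, 0.55908307, 0.21385155]), 'ee_rot': array([ 2.28877429e-01,  9.73454993e-01, -6.88053989e-04, -1.61307686e-04]), 'force': array([-0.15701724,  0.91589324,  0.43211533]), 'moment': array([-0.02356457,  0.03672819, -0.01380662]), 'gripper_force': 0.0, 'width': 0.9986772485899961}
scene [ 0.12136031 -0.08143685  0.72148294] [ 0.82270641 -0.46258157  0.16540805 -0.28602907] 52.943192678701394 -0.013081294891491733
side [0.55150542 1.3701458  0.52411488] [ 0.00456994  0.82537848 -0.56441271  0.01295243] 44.81551184707479 -0.1172991833814874
wrist [0.20270911 0.59611742 0.38448827] [0.84084208 0.52052267 0.07798607 0.12632857] 68.04143934246343 -0.05458004197942341
```

View pics/scene0.png

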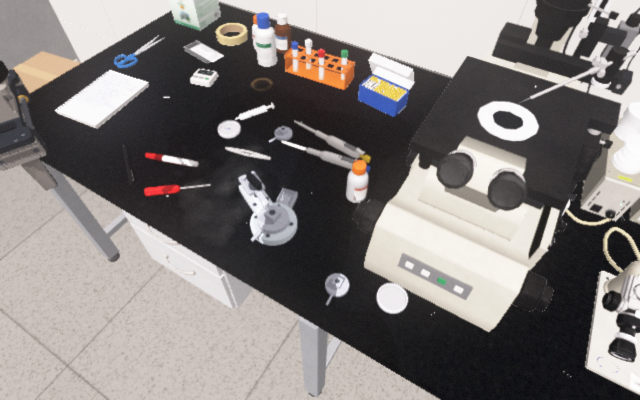

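View pics/side0.png

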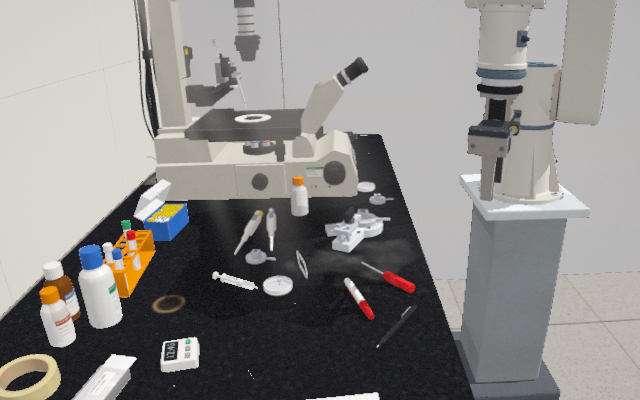

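The scene view shows the clamp at about (270,222), with its strap and wing going up-left to (250,190). A tray sits at about (289,198). The side view has the clamp at (355,228).

```bash
python3 - <<'E'
from h import *
f=load("scene0"); c=f["color"][160:250,220:310]; a=cv2.resize(c,None,fx=6,fy=6,interpolation=cv2.INTER_CUBIC)
cv2.imwrite("pics/crop0.png",a[:,:,::-1])
print(onz(f,273,219,.03),onz(f,250,190,.06),onz(f,289,198,.016), onz(f,357,190,.0))
E
```

```text
[0.49082565 0.25310126 0.03      ] [0.51098691 0.32419638 0.06      ] [0.56394209 0.26272773 0.016     ] [0.67633196 0.14890594 0.        ]
```

View pics/crop0.png

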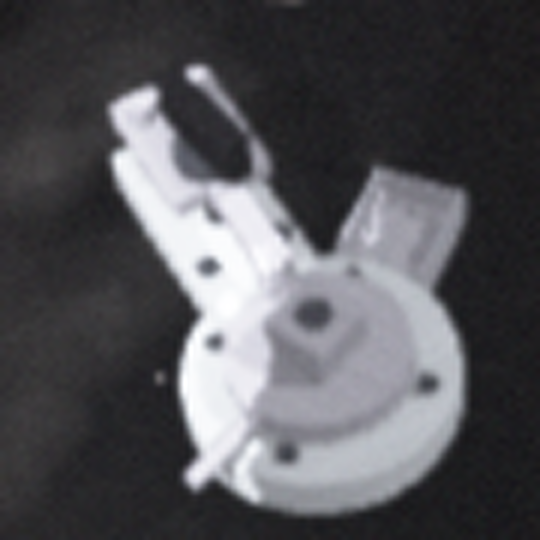

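The crop shows the hub at about (320,335), the strap going up-left with the wing knob at about (230,130), the tray at (400,220), and the spout tip at (195,475). In world axes the strap lies roughly along +y, the tray is at +x, and the spout points to -x-y.

```bash
cat >> h.py <<'E'
def tool(s=None):
    s=s or sense(); return np.array(s["position"]),R.from_quat(s["ee_rot"])
def delta(P,s=None):
    p,r=tool(s); return r.inv().apply(np.array(P)-p)*1000
E
python3 - <<'E'
from h import *
f=load("scene0"); w=load("wrist0"); p,r=tool()
print("cam off",r.inv().apply(w["position"]-p),"axis",r.inv().apply(R.from_quat(w["orientation"]).apply([0,0,1])))
print("tip",onz(f,252.5,239.2,.028),"hub",onz(f,272.5,212,.05))
# want target c seen from camera: tcp above such that cam axis hits c
a=R.from_quat(w["orientation"]).apply([0,0,1]); off=np.array(w["position"])-p
c=np.array([.495,.275,.04])
for z in(.2,.25,.3):
    cz=z+off[2]; P=c-a*(c[2]-cz)/a[2]-off; print(P,delta(P))
E
```

```text
cam off [ 0.08412018 -0.00083596 -0.17045456] axis [-2.93614067e-01  5.11418271e-04  9.55923908e-01]
tip [0.42910091 0.26043179 0.028     ] hub [0.49409575 0.25460245 0.05      ]
[0.47980551 0.28348378 0.2       ] [-303.24250409 -157.07236719   14.20314995]
[0.4660668  0.29034931 0.25      ] [-287.88481103 -157.09911729  -35.79713143]
[0.45232809 0.29721484 0.3       ] [-272.52711797 -157.12586739  -85.79741282]
```

Emit:
{"api": "step_arm", "payload": {
  "moves": [
    {"dx": -29, "dy": -16, "dz": -4},
    {"dx": -29, "dy": -16, "dz": -4},
    {"dx": -29, "dy": -16, "dz": -4},
    {"dx": -29, "dy": -16, "dz": -4},
    {"dx": -29, "dy": -16, "dz": -4},
    {"dx": -29, "dy": -16, "dz": -4},
    {"dx": -29, "dy": -16, "dz": -4},
    {"dx": -29, "dy": -15, "dz": -4},
    {"dx": -28, "dy": -15, "dz": -4},
    {"dx": -28, "dy": -15, "dz": 0}
  ]
}}

```text
validation failed for argument at $.mo...
```

Emit:
{"api": "step_arm", "payload": {
  "moves": [
    {},
    {},
    {},
    {}
  ]
}}

```text
validation failed for argument at $.mo...
```

```bash
python3 - <<'E'
from h import *
f=grab_frame("wrist"); save(f,"w1.png"); dump(f,"w1"); print(tool()[0],f["position"])
E
```

```text
[0.27834925 0.55925854 0.21412008] [0.20272638 0.59615232 0.38458036]
```

View pics/w1.png

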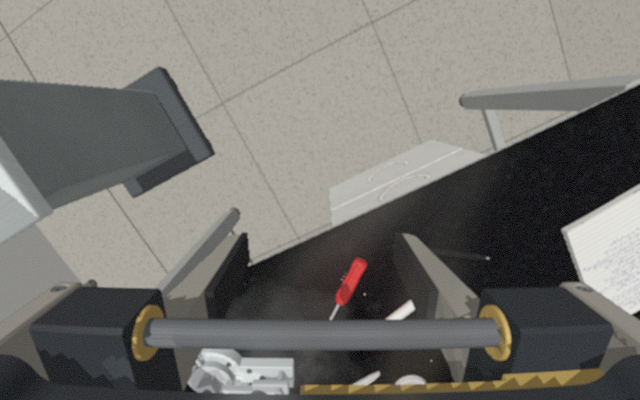

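The move was refused, probably because every field is needed. The picture shows the gripper filling the lower part (rows over 230), so the target should be placed near (320,140).

```bash
python3 - <<'E'
from h import *
w=load("w1"); p,r=tool(); a=ray(w,320,130); off=np.array(w["position"])-p
c=np.array([.495,.275,.04])
for z in(.2,.25):
    cz=z+off[2]; P=c-a*(c[2]-cz)/a[2]-off; print(P,delta(P))
print(proj(w,p))
E
```

```text
[0.55171848 0.24885142 0.2       ] [-383.04584651 -156.06191181   14.25660601]
[0.54885816 0.25047721 0.25      ] [-379.76086865 -155.92444573  -35.74354009]
[322.18834291 247.80779208]
```

Emit:
{"api": "step_arm", "payload": {
  "moves": [
    {"dx": -29, "dy": -16, "dz": -4, "yaw": 0, "jaw": 0},
    {"dx": -29, "dy": -16, "dz": -4, "yaw": 0, "jaw": 0},
    {"dx": -29, "dy": -16, "dz": -4, "yaw": 0, "jaw": 0},
    {"dx": -29, "dy": -16, "dz": -4, "yaw": 0, "jaw": 0},
    {"dx": -29, "dy": -16, "dz": -4, "yaw": 0, "jaw": 0},
    {"dx": -29, "dy": -16, "dz": -4, "yaw": 0, "jaw": 0},
    {"dx": -29, "dy": -16, "dz": -4, "yaw": 0, "jaw": 0},
    {"dx": -29, "dy": -15, "dz": -4, "yaw": 0, "jaw": 0},
    {"dx": -28, "dy": -15, "dz": -4, "yaw": 0, "jaw": 0},
    {"dx": -28, "dy": -15, "dz": 0, "yaw": 0, "jaw": 0}
  ]
}}

```text
time: 1.2
position: [0.4672, 0.2896, 0.2511]
ee_rot: [0.229, 0.973, 0.0, 0.0]
force: [0.4, -0.8, -0.8]
width: 1.002
gripper_force: 0.0
```

Go on another 92 mm along tool -x.

Emit:
{"api": "step_arm", "payload": {
  "moves": [
    {"dx": -23, "dy": 0, "dz": 0, "yaw": 0, "jaw": 0},
    {"dx": -23, "dy": 0, "dz": 0, "yaw": 0, "jaw": 0},
    {"dx": -23, "dy": 0, "dz": 0, "yaw": 0, "jaw": 0},
    {"dx": -23, "dy": 0, "dz": 0, "yaw": 0, "jaw": 0},
    {"dx": 0, "dy": 0, "dz": 0, "yaw": 0, "jaw": 0},
    {"dx": 0, "dy": 0, "dz": 0, "yaw": 0, "jaw": 0}
  ]
}}

```text
time: 1.8
position: [0.5484, 0.2495, 0.2502]
ee_rot: [0.229, 0.973, -0.0, -0.0]
force: [-0.4, -0.4, -0.4]
width: 1.0
gripper_force: 0.0
```

```bash
python3 - <<'E'
from h import *
f=grab_frame("wrist"); save(f,"w2.png"); dump(f,"w2"); print(tool()[0],f["position"])
E
```

```text
[0.54798305 0.24977283 0.25025899] [0.47295663 0.28635435 0.42078144]
```

View pics/w2.png

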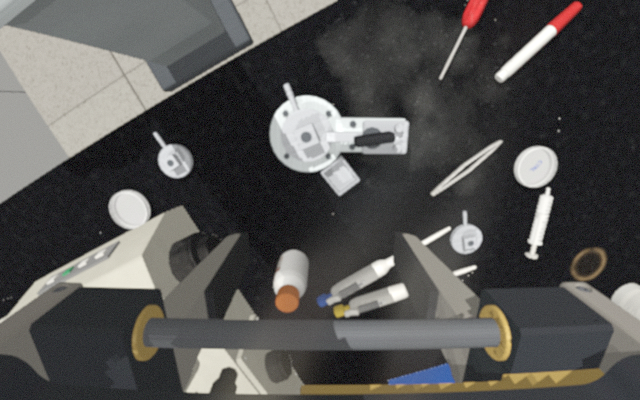

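The wrist view shows the hub at (306,137), the strap toward +col with the dark wing at (375,138), the tray at (340,177) and the spout tip at (289,86). I'll crop it for the details.

```bash
python3 - <<'E'
from h import *
f=load("w2"); c=f["color"][75:205,255:420]; a=cv2.resize(c,None,fx=4.8,fy=4.5,interpolation=cv2.INTER_CUBIC)
a=cv2.resize(c,None,fx=4.5,fy=4.5,interpolation=cv2.INTER_CUBIC)
cv2.imwrite("pics/crop2.png",a[:,:,::-1])
# dark wing
g=cv2.cvtColor(c,cv2.COLOR_RGB2GRAY)
E
```

```text
(no output)
```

View pics/crop2.png

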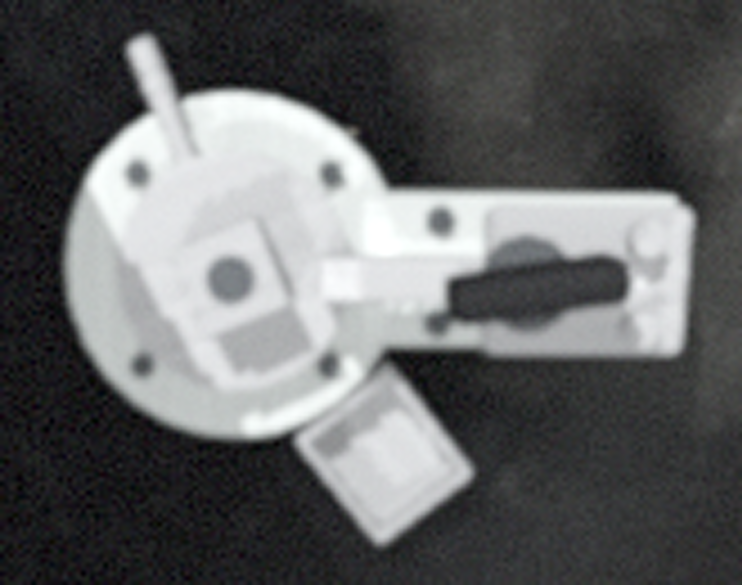

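```bash
python3 - <<'E'
from h import *
f=load("w2")
g=lambda x,y,z: onz(f,(x+.5)/4.5+254.5,(y+.5)/4.5+74.5,z)[:2]
pins=np.array([g(138,173,.02),g(332,175,.02),g(142,365,.02),g(330,365,.02)])
C=pins.mean(0); print("C",C)
hub=g(231,279,.05); print("hub",hub)
tip=g(140,38,.0285); d=np.degrees
an=lambda v:d(np.arctan2(v[1],v[0]))
print("tip",tip,np.linalg.norm(tip-hub),an(tip-hub))
tc=np.array([g(*p,.016) for p in((390,365),(474,470),(380,545),(296,437))]); T=tc.mean(0)
print("tray",T,np.linalg.norm(T-C),an(T-C),an(T-hub)); print([an(tc[i]-tc[i-1]) for i in range(4)],[np.linalg.norm(tc[i]-tc[i-1]) for i in range(4)])
w1,w2=g(453,298,.083),g(626,278,.083); W=(w1+w2)/2
print("wing",W,np.linalg.norm(w2-w1),"ang",an(w2-w1)); print("knob r,ang",np.linalg.norm(W-C),an(W-C))
hc=np.array([g(*p,.05) for p in((262,218),(298,300),(210,340),(175,255))]); print("hub c",hc.mean(0),[an(hc[i]-hc[i-1]) for i in range(4)])
print("base edges", an(g(680,195,.02)-g(400,190,.02)), an(g(670,353,.02)-g(400,348,.02)))
p,r=tool(); print("tool y ang",an(r.apply([0,1,0])[:2]))
E
```

```text
C [0.49355615 0.25524948]
hub [0.4933511 0.2555181]
tip [0.42459862 0.26145573] 0.06900839335312206 175.06404631945531
tray [0.56433029 0.2707347 ] 0.0724483999100703 12.341698598639283 12.099981661934187
[np.float64(101.38986798360834), np.float64(12.78944587553467), np.float64(-76.41818366181752), np.float64(-169.14345238615843)] [np.float64(0.036255538353891524), np.float64(0.042269661722765896), np.float64(0.0377223467169076), np.float64(0.04370172570583204)]
wing [0.52786331 0.32631671] 0.043499129371891924 ang 70.22061562358516
knob r,ang 0.07891471755439444 64.23143121389602
hub c [0.49390227 0.25683936] [np.float64(85.84389977311247), np.float64(-2.655137840723821), np.float64(-92.35175907967054), np.float64(174.98281996487856)]
base edges 62.782865174542984 62.58140120789068
tool y ang 63.52436664372511
```

Measured:
- Seat is at (0.4935, 0.2555), with the strap at about 63.5°.
- Spout points to about 175°, and the tray is at about 12°.
- Wing is at (0.5288, 0.3266), angled about 70°.

I'll rotate the tool so the finger line is at -20°.

Emit:
{"api": "step_arm", "payload": {
  "moves": [
    {"dx": 0, "dy": 0, "dz": 0, "yaw": 8.35, "jaw": 0.65},
    {"dx": 0, "dy": 0, "dz": 0, "yaw": 8.35, "jaw": 0.65},
    {"dx": 0, "dy": 0, "dz": 0, "yaw": 8.35, "jaw": 0.65},
    {"dx": 0, "dy": 0, "dz": 0, "yaw": 8.35, "jaw": 0.65},
    {"dx": 0, "dy": 0, "dz": 0, "yaw": 8.35, "jaw": 0.65},
    {"dx": 0, "dy": 0, "dz": 0, "yaw": 8.35, "jaw": 0.65},
    {"dx": 0, "dy": 0, "dz": 0, "yaw": 8.35, "jaw": 0.65},
    {"dx": 0, "dy": 0, "dz": 0, "yaw": 8.35, "jaw": 0.65},
    {"dx": 0, "dy": 0, "dz": 0, "yaw": 8.35, "jaw": 0.65},
    {"dx": 0, "dy": 0, "dz": 0, "yaw": 8.35, "jaw": 0.65}
  ]
}}

```text
time: 2.85
position: [0.5476, 0.2503, 0.2507]
ee_rot: [0.82, 0.572, -0.0, -0.0]
force: [-0.5, 0.3, 0.3]
width: 0.35
gripper_force: 0.0
```

Emit:
{"api": "step_arm", "payload": {
  "moves": [
    {"dx": 0, "dy": 0, "dz": 0, "yaw": 0, "jaw": 0.65},
    {"dx": 0, "dy": 0, "dz": 0, "yaw": 0, "jaw": 0.65},
    {"dx": 0, "dy": 0, "dz": 0, "yaw": 0, "jaw": 0.65}
  ]
}}

```text
time: 3.15
position: [0.5483, 0.2499, 0.2507]
ee_rot: [0.818, 0.575, -0.0, -0.0]
force: [0.2, 0.0, -0.1]
width: 0.352
gripper_force: 0.0
```

```bash
cat >> h.py <<'E'
def yang():
    v=tool()[1].apply([0,1,0]); return np.degrees(np.arctan2(v[1],v[0]))
E
python3 - <<'E'
from h import *
s=sense();print(s["q"],yang(),s["width"],delta([.5288,.3266,.10]))
E
```

```text
[4.25137343e-01 2.86600181e-01 1.64416523e+00 3.66848654e-05
 1.21084478e+00 7.69691588e-01] -19.742244395139526 0.3517717708093488 [ 65.57189015 -44.28593044 150.66647742]
```

Emit:
{"api": "step_arm", "payload": {
  "moves": [
    {"dx": 22, "dy": -15, "dz": 20, "yaw": 0, "jaw": 0.65},
    {"dx": 22, "dy": -15, "dz": 20, "yaw": 0, "jaw": 0.65},
    {"dx": 22, "dy": -14, "dz": 20, "yaw": 0, "jaw": 0.65},
    {"dx": 0, "dy": 0, "dz": 30, "yaw": 0, "jaw": 0.65},
    {"dx": 0, "dy": 0, "dz": 30, "yaw": 0, "jaw": 0.65},
    {"dx": 0, "dy": 0, "dz": 20, "yaw": 0, "jaw": 0.65},
    {"dx": 0, "dy": 0, "dz": 6, "yaw": 0, "jaw": 0.65},
    {"dx": 0, "dy": 0, "dz": 0, "yaw": 0, "jaw": 0.65},
    {"dx": 0, "dy": 0, "dz": 0, "yaw": 0, "jaw": 0.65}
  ]
}}

```text
time: 4.05
position: [0.5305, 0.3271, 0.1057]
ee_rot: [0.819, 0.574, 0.001, 0.0]
force: [-0.1, -0.2, -0.1]
width: 0.355
gripper_force: 0.0
```

```bash
python3 - <<'E'
from h import *
f=grab_frame("wrist"); save(f,"w3.png"); dump(f,"w3"); print(delta([.5288,.3266,.058]))
p=tool()[0];print(proj(f,p),proj(f,[.5288,.3266,.0835]))
E
```

```text
[-1.25794192 -1.65565759 47.94757927]
[322.56999898 245.94734098] [320.11974193 233.47950052]
```

View pics/w3.png

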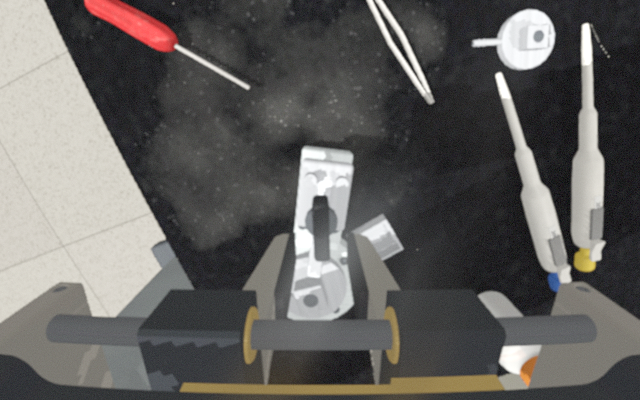

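The wing is at (321,229), upright between the fingertips, so it is aligned. I'll descend, grip, and turn it about 60° anticlockwise (tool yaw negative).

Emit:
{"api": "step_arm", "payload": {
  "moves": [
    {"dx": 0, "dy": -1, "dz": 15, "yaw": 0, "jaw": 0.65},
    {"dx": 0, "dy": 0, "dz": 15, "yaw": 0, "jaw": 0.65},
    {"dx": 0, "dy": 0, "dz": 12, "yaw": 0, "jaw": 0.65},
    {"dx": 0, "dy": 0, "dz": 6, "yaw": 0, "jaw": 0.65},
    {"dx": 0, "dy": 0, "dz": 0, "yaw": 0, "jaw": 0.65},
    {"dx": 0, "dy": 0, "dz": 0, "yaw": 0, "jaw": 1},
    {"dx": 0, "dy": 0, "dz": 0, "yaw": 0, "jaw": 1},
    {"dx": 0, "dy": 0, "dz": 0, "yaw": 0, "jaw": 1},
    {"dx": 0, "dy": 0, "dz": 0, "yaw": 0, "jaw": 1},
    {"dx": 0, "dy": 0, "dz": 0, "yaw": 0, "jaw": 1}
  ]
}}

```text
time: 5.1
position: [0.5301, 0.3266, 0.0564]
ee_rot: [0.819, 0.574, 0.001, 0.001]
force: [5.9, -2.9, -9.5]
width: 0.263
gripper_force: 30.0
```

```bash
python3 - <<'E'
from h import *
s=sense();print(yang(),s["width"],s["gripper_force"],s["force"],s["moment"],s["position"])
E
```

```text
-19.938683257181793 0.26323411551435666 29.990968108177185 [ 5.91156363 -2.92104768 -9.48630553] [-0.48878255 -0.96053551 -0.02202545] [0.5300712  0.32658408 0.05640207]
```

The opening is 24 mm, which means the fingers are on the knob's round boss below the wing, not on the wing. I'll open, rise 6 mm and grip again.

Emit:
{"api": "step_arm", "payload": {
  "moves": [
    {"dx": 0, "dy": 0, "dz": 0, "yaw": 0, "jaw": 0.65},
    {"dx": 0, "dy": 0, "dz": 0, "yaw": 0, "jaw": 0.65},
    {"dx": 0, "dy": 0, "dz": -3.5, "yaw": 0, "jaw": 0.65},
    {"dx": 0, "dy": 0, "dz": -3.5, "yaw": 0, "jaw": 0.65},
    {"dx": 0, "dy": 0, "dz": 0, "yaw": 0, "jaw": 1},
    {"dx": 0, "dy": 0, "dz": 0, "yaw": 0, "jaw": 1},
    {"dx": 0, "dy": 0, "dz": 0, "yaw": 0, "jaw": 1},
    {"dx": 0, "dy": 0, "dz": 0, "yaw": 0, "jaw": 1},
    {"dx": 0, "dy": 0, "dz": 0, "yaw": 0, "jaw": 1}
  ]
}}

```text
time: 6.0
position: [0.5302, 0.3268, 0.0639]
ee_rot: [0.819, 0.574, 0.001, 0.001]
force: [4.3, -3.0, 0.4]
width: 0.126
gripper_force: 29.8
```

```bash
python3 - <<'E'
from h import *
s=sense();print(yang(),s["width"],s["gripper_force"],s["force"],s["moment"],s["position"])
E
```

```text
-19.91038709905303 0.12575807108326822 29.841250777244568 [ 4.25712165 -2.95430369  0.44143543] [-0.47714574 -0.62292675  0.30179497] [0.53020568 0.32680803 0.06387254]
```

Emit:
{"api": "step_arm", "payload": {
  "moves": [
    {"dx": 0, "dy": 0, "dz": 0, "yaw": -8, "jaw": 1},
    {"dx": 0, "dy": 0, "dz": 0, "yaw": -8, "jaw": 1},
    {"dx": 0, "dy": 0, "dz": 0, "yaw": -8, "jaw": 1},
    {"dx": 0, "dy": 0, "dz": 0, "yaw": -8, "jaw": 1},
    {"dx": 0, "dy": 0, "dz": 0, "yaw": -8, "jaw": 1},
    {"dx": 0, "dy": 0, "dz": 0, "yaw": -8, "jaw": 1},
    {"dx": 0, "dy": 0, "dz": 0, "yaw": -8, "jaw": 1},
    {"dx": 0, "dy": 0, "dz": 0, "yaw": -8, "jaw": 1},
    {"dx": 0, "dy": 0, "dz": 0, "yaw": 0, "jaw": 1},
    {"dx": 0, "dy": 0, "dz": 0, "yaw": 0, "jaw": 1}
  ]
}}

```text
time: 7.0
position: [0.53, 0.3268, 0.0639]
ee_rot: [0.392, 0.92, 0.0, 0.001]
force: [4.9, -3.1, 2.1]
width: 0.128
gripper_force: 29.9
```

```bash
python3 - <<'E'
from h import *
s=sense();print(yang(),s["width"],s["gripper_force"],s["force"],s["moment"],s["position"])
E
```

```text
43.88969213279105 0.12840778672577127 29.86970365047455 [ 4.85978375 -3.12197323  2.12237692] [-0.62748478 -0.72784587  0.12791698] [0.5300182  0.3267879  0.06385618]
```

Knob turned about 64° (to about +0.8). Release, rise, turn the tool and go above the hub.

Emit:
{"api": "step_arm", "payload": {
  "moves": [
    {"dx": 0, "dy": 0, "dz": 0, "yaw": 0, "jaw": 0.75},
    {"dx": 0, "dy": 0, "dz": 0, "yaw": 0, "jaw": 0.75},
    {"dx": 0, "dy": 0, "dz": -15, "yaw": 0, "jaw": 0.75},
    {"dx": 0, "dy": 0, "dz": -30, "yaw": 0, "jaw": 0.6},
    {"dx": 0, "dy": 0, "dz": 0, "yaw": 8.1, "jaw": 0.52},
    {"dx": 0, "dy": 0, "dz": 0, "yaw": 8.1, "jaw": 0.52},
    {"dx": 0, "dy": 0, "dz": 0, "yaw": 8.1, "jaw": 0.52},
    {"dx": 0, "dy": 0, "dz": 0, "yaw": 8.1, "jaw": 0.52},
    {"dx": 0, "dy": 0, "dz": 0, "yaw": 8.1, "jaw": 0.52},
    {"dx": 0, "dy": 0, "dz": 0, "yaw": 8.1, "jaw": 0.52}
  ]
}}

```text
time: 8.0
position: [0.5289, 0.3273, 0.1097]
ee_rot: [0.737, 0.676, 0.0, -0.0]
force: [0.1, 1.1, -0.4]
width: 0.477
gripper_force: 0.0
```

```bash
python3 - <<'E'
from h import *
s=sense();print(yang(),s["width"],s["force"],s["position"],delta([.4935,.2557,.1]),s["q"])
E
```

```text
-4.9366237240112945 0.4769855147337542 [ 0.05542786  1.08867125 -0.43496056] [0.52893705 0.32731775 0.10968498] [-74.40622433 -29.14557148   9.64025582] [5.51614181e-01 4.60730622e-01 1.72725247e+00 2.51609592e-04
 9.53077689e-01 6.37628773e-01]
```

Emit:
{"api": "step_arm", "payload": {
  "moves": [
    {"dx": -25, "dy": -10, "dz": 0, "yaw": 0, "jaw": 0.52},
    {"dx": -25, "dy": -10, "dz": 0, "yaw": 0, "jaw": 0.52},
    {"dx": -24, "dy": -9, "dz": 10, "yaw": 0, "jaw": 0.52},
    {"dx": 0, "dy": 0, "dz": 0, "yaw": 0, "jaw": 0.52},
    {"dx": 0, "dy": 0, "dz": 0, "yaw": 0, "jaw": 0.52},
    {"dx": 0, "dy": 0, "dz": 0, "yaw": 0, "jaw": 0.52}
  ]
}}

```text
time: 8.6
position: [0.4952, 0.2566, 0.0995]
ee_rot: [0.735, 0.678, 0.001, 0.0]
force: [0.3, -0.0, 0.2]
width: 0.481
gripper_force: 0.0
```

```bash
python3 - <<'E'
from h import *
f=grab_frame("wrist"); save(f,"w4.png"); dump(f,"w4"); print(yang(),delta([.4935,.2557,.036]))
p=tool()[0];print(proj(f,p),proj(f,[.4935,.2557,.05]))
c=f["color"][130:330,220:420]; cv2.imwrite("pics/w4c.png",cv2.resize(c,None,fx=3,fy=3)[:,:,::-1])
E
```

```text
-4.55013957604982 [-1.16091241 -1.57554987 63.34439458]
[322.38071614 246.10563066] [320.1186673 219.986221 ]
```

View pics/w4c.png

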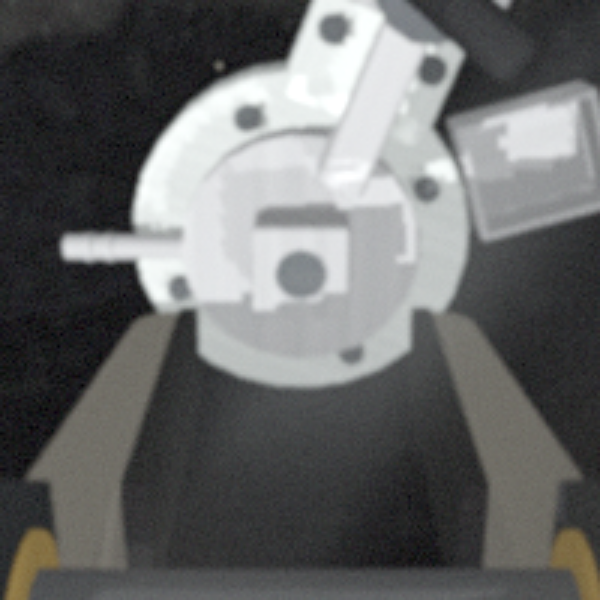

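The hub is at crop (301,274), i.e. full (320.3,221.3), against a predicted (320.1,220). It is square to the fingers. Descend and grip.

Emit:
{"api": "step_arm", "payload": {
  "moves": [
    {"dx": -1, "dy": -1.5, "dz": 20, "yaw": 0, "jaw": 0.52},
    {"dx": 0, "dy": 0, "dz": 20, "yaw": 0, "jaw": 0.52},
    {"dx": 0, "dy": 0, "dz": 16, "yaw": 0, "jaw": 0.52},
    {"dx": 0, "dy": 0, "dz": 6, "yaw": 0, "jaw": 0.52},
    {"dx": 0, "dy": 0, "dz": 0, "yaw": 0, "jaw": 0.52},
    {"dx": 0, "dy": 0, "dz": 0, "yaw": 0, "jaw": 1},
    {"dx": 0, "dy": 0, "dz": 0, "yaw": 0, "jaw": 1},
    {"dx": 0, "dy": 0, "dz": 0, "yaw": 0, "jaw": 1},
    {"dx": 0, "dy": 0, "dz": 0, "yaw": 0, "jaw": 1}
  ]
}}

```text
time: 9.55
position: [0.4933, 0.2551, 0.0374]
ee_rot: [0.735, 0.678, 0.001, 0.0]
force: [-1.2, 1.3, 4.9]
width: 0.277
gripper_force: 30.0
```

```bash
python3 - <<'E'
from h import *
s=sense();print(yang(),s["width"],s["gripper_force"],s["force"],s["moment"],s["position"])
E
```

```text
-4.563086642407759 0.2773738691301508 30.00224769115448 [-1.17678572  1.31851877  4.87237585] [0.05212055 0.03805583 0.01043556] [0.49332704 0.25513493 0.03744251]
```

Emit:
{"api": "step_arm", "payload": {
  "moves": [
    {"dx": 0, "dy": 0, "dz": 0, "yaw": -6.5, "jaw": 1},
    {"dx": 0, "dy": 0, "dz": 0, "yaw": -6.5, "jaw": 1},
    {"dx": 0, "dy": 0, "dz": 0, "yaw": -6.5, "jaw": 1},
    {"dx": 0, "dy": 0, "dz": 0, "yaw": -6.5, "jaw": 1},
    {"dx": 0, "dy": 0, "dz": 0, "yaw": 0, "jaw": 1},
    {"dx": 0, "dy": 0, "dz": 0, "yaw": 0, "jaw": 1}
  ]
}}

```text
time: 10.15
position: [0.4933, 0.255, 0.0374]
ee_rot: [0.563, 0.826, 0.001, 0.0]
force: [-0.6, -0.7, 5.9]
width: 0.279
gripper_force: 30.0
```

```bash
python3 - <<'E'
from h import *
s=sense();print(yang(),s["width"],s["gripper_force"],s["force"],s["moment"],s["position"])
E
```

```text
21.45935320541017 0.2787813739778584 30.007136464118958 [-0.55724694 -0.70166718  5.86252646] [-0.0410364   0.06242923  0.10417806] [0.49325363 0.25503134 0.0374202 ]
```

Emit:
{"api": "step_arm", "payload": {
  "moves": [
    {"dx": 0, "dy": 0, "dz": 0, "yaw": 0, "jaw": 0.55},
    {"dx": 0, "dy": 0, "dz": 0, "yaw": 0, "jaw": 0.55},
    {"dx": 0, "dy": 0, "dz": -10, "yaw": 0, "jaw": 0.55},
    {"dx": 0, "dy": 0, "dz": -18, "yaw": 0, "jaw": 0.55},
    {"dx": 0, "dy": 0, "dz": 0, "yaw": 8.5, "jaw": 0.55},
    {"dx": 0, "dy": 0, "dz": 0, "yaw": 8.5, "jaw": 0.55},
    {"dx": 0, "dy": 0, "dz": 0, "yaw": 8.5, "jaw": 0.55},
    {"dx": 0, "dy": 0, "dz": 0, "yaw": 8.5, "jaw": 0.55},
    {"dx": 0, "dy": 0, "dz": 0, "yaw": 8.5, "jaw": 0.55},
    {"dx": 0, "dy": 0, "dz": 0, "yaw": 8.5, "jaw": 0.55}
  ]
}}

```text
time: 11.15
position: [0.4926, 0.2547, 0.0652]
ee_rot: [0.866, 0.501, 0.0, 0.0]
force: [-0.1, 0.2, -0.0]
width: 0.447
gripper_force: 0.0
```

Emit:
{"api": "step_arm", "payload": {
  "moves": [
    {"dx": 0, "dy": 0, "dz": 0, "yaw": 8.5, "jaw": 0.55},
    {"dx": 0, "dy": 0, "dz": 0, "yaw": 8.5, "jaw": 0.55},
    {"dx": 0, "dy": 0, "dz": 0, "yaw": 8.5, "jaw": 0.55},
    {"dx": 0, "dy": 0, "dz": 0, "yaw": 8.5, "jaw": 0.55},
    {"dx": 0, "dy": 0, "dz": 0, "yaw": 5, "jaw": 0.55},
    {"dx": 0, "dy": 0, "dz": 0, "yaw": 0, "jaw": 0.55},
    {"dx": 0, "dy": 0, "dz": 0, "yaw": 0, "jaw": 0.55}
  ]
}}

```text
time: 11.85
position: [0.4926, 0.2548, 0.065]
ee_rot: [0.982, 0.187, 0.0, -0.0]
force: [0.2, -0.1, -0.1]
width: 0.453
gripper_force: 0.0
```

```bash
python3 - <<'E'
from h import *
s=sense();print(yang(),s["width"],s["force"],s["position"],delta([.4935,.2555,.0375]),s["q"])
E
```

```text
-68.39939775975492 0.45255845087582414 [ 0.19247803 -0.08632157 -0.09491121] [0.49263521 0.25476509 0.06496746] [ 1.06800273 -0.36415938 27.46772282] [4.74563622e-01 4.34289039e-01 1.90301341e+00 6.72125165e-06
 8.04048464e-01 1.66835366e+00]
```

Emit:
{"api": "step_arm", "payload": {
  "moves": [
    {"dx": 1, "dy": 0, "dz": 12, "yaw": 0, "jaw": 0.55},
    {"dx": 0, "dy": 0, "dz": 10, "yaw": 0, "jaw": 0.55},
    {"dx": 0, "dy": 0, "dz": 5, "yaw": 0, "jaw": 0.55},
    {"dx": 0, "dy": 0, "dz": 0, "yaw": 0, "jaw": 0.55},
    {"dx": 0, "dy": 0, "dz": 0, "yaw": 0, "jaw": 1},
    {"dx": 0, "dy": 0, "dz": 0, "yaw": 0, "jaw": 1},
    {"dx": 0, "dy": 0, "dz": 0, "yaw": 0, "jaw": 1},
    {"dx": 0, "dy": 0, "dz": 0, "yaw": 0, "jaw": 1}
  ]
}}

```text
time: 12.65
position: [0.4936, 0.2552, 0.0378]
ee_rot: [0.983, 0.186, 0.0, -0.0]
force: [0.3, 0.1, -1.2]
width: 0.279
gripper_force: 30.0
```

```bash
python3 - <<'E'
from h import *
s=sense();print(yang(),s["width"],s["gripper_force"],s["force"],s["moment"],s["position"])
E
```

```text
-68.55587976788702 0.27890059559428115 29.99863564968109 [ 0.25020982  0.06029871 -1.22809755] [-0.01567651  0.07575244  0.00174697] [0.49364021 0.25518124 0.03777534]
```

Good grip. Turn 90° anticlockwise.

Emit:
{"api": "step_arm", "payload": {
  "moves": [
    {"dx": 0, "dy": 0, "dz": 0, "yaw": -8.5, "jaw": 1},
    {"dx": 0, "dy": 0, "dz": 0, "yaw": -8.5, "jaw": 1},
    {"dx": 0, "dy": 0, "dz": 0, "yaw": -8.5, "jaw": 1},
    {"dx": 0, "dy": 0, "dz": 0, "yaw": -8.5, "jaw": 1},
    {"dx": 0, "dy": 0, "dz": 0, "yaw": -8.5, "jaw": 1},
    {"dx": 0, "dy": 0, "dz": 0, "yaw": -8.5, "jaw": 1},
    {"dx": 0, "dy": 0, "dz": 0, "yaw": -8.5, "jaw": 1},
    {"dx": 0, "dy": 0, "dz": 0, "yaw": -8.5, "jaw": 1},
    {"dx": 0, "dy": 0, "dz": 0, "yaw": -8.5, "jaw": 1},
    {"dx": 0, "dy": 0, "dz": 0, "yaw": -8.5, "jaw": 1}
  ]
}}

```text
time: 13.65
position: [0.4936, 0.2551, 0.0378]
ee_rot: [0.596, 0.803, 0.0, 0.0]
force: [-0.3, -0.4, -0.7]
width: 0.277
gripper_force: 30.0
```

Emit:
{"api": "step_arm", "payload": {
  "moves": [
    {"dx": 0, "dy": 0, "dz": 0, "yaw": -5, "jaw": 1},
    {"dx": 0, "dy": 0, "dz": 0, "yaw": 0, "jaw": 1},
    {"dx": 0, "dy": 0, "dz": 0, "yaw": 0, "jaw": 1}
  ]
}}

```text
time: 13.95
position: [0.4936, 0.2551, 0.0378]
ee_rot: [0.564, 0.826, 0.0, 0.0]
force: [-0.8, 0.3, 1.3]
width: 0.28
gripper_force: 30.0
```

```bash
python3 - <<'E'
from h import *
s=sense();print(yang(),s["width"],s["gripper_force"],s["force"],s["moment"],s["position"])
E
```

```text
21.285667305865946 0.2799899407238199 29.999553859233856 [-0.76004533  0.31135435  1.3478474 ] [-0.09372746  0.08286535  0.03203575] [0.49358009 0.25514483 0.03777516]
```

Emit:
{"api": "step_arm", "payload": {
  "moves": [
    {"dx": 0, "dy": 0, "dz": 0, "yaw": 0, "jaw": 0.55},
    {"dx": 0, "dy": 0, "dz": 0, "yaw": 0, "jaw": 0.55},
    {"dx": 0, "dy": 0, "dz": -10, "yaw": 0, "jaw": 0.55},
    {"dx": 0, "dy": 0, "dz": -17, "yaw": 0, "jaw": 0.55},
    {"dx": 0, "dy": 0, "dz": 0, "yaw": 8.5, "jaw": 0.55},
    {"dx": 0, "dy": 0, "dz": 0, "yaw": 8.5, "jaw": 0.55},
    {"dx": 0, "dy": 0, "dz": 0, "yaw": 8.5, "jaw": 0.55},
    {"dx": 0, "dy": 0, "dz": 0, "yaw": 8.5, "jaw": 0.55},
    {"dx": 0, "dy": 0, "dz": 0, "yaw": 8.5, "jaw": 0.55},
    {"dx": 0, "dy": 0, "dz": 0, "yaw": 8.5, "jaw": 0.55}
  ]
}}

```text
time: 14.95
position: [0.4938, 0.2552, 0.0654]
ee_rot: [0.866, 0.5, 0.0, 0.0]
force: [0.7, -0.4, -0.8]
width: 0.451
gripper_force: 0.0
```

Emit:
{"api": "step_arm", "payload": {
  "moves": [
    {"dx": 0, "dy": 0, "dz": 0, "yaw": 8.5, "jaw": 0.55},
    {"dx": 0, "dy": 0, "dz": 0, "yaw": 8.5, "jaw": 0.55},
    {"dx": 0, "dy": 0, "dz": 0, "yaw": 8.5, "jaw": 0.55},
    {"dx": 0, "dy": 0, "dz": 0, "yaw": 8.5, "jaw": 0.55},
    {"dx": 0, "dy": 0, "dz": 0, "yaw": 5, "jaw": 0.55},
    {"dx": 0, "dy": 0, "dz": 0, "yaw": 0, "jaw": 0.55},
    {"dx": 0, "dy": 0, "dz": 0, "yaw": 0, "jaw": 0.55}
  ]
}}

```text
time: 15.65
position: [0.4937, 0.2552, 0.0651]
ee_rot: [0.982, 0.187, 0.0, -0.0]
force: [0.2, 0.2, 0.4]
width: 0.451
gripper_force: 0.0
```

```bash
python3 - <<'E'
from h import *
s=sense();print(yang(),s["width"],s["force"],s["position"],delta([.4935,.2555,.0375]))
f=grab_frame("wrist"); save(f,"w5.png"); dump(f,"w5"); c=f["color"][100:300,170:470]; cv2.imwrite("pics/w5c.png",cv2.resize(c,None,fx=2.5,fy=2.5)[:,:,::-1])
E
```

```text
-68.41811214460503 0.4509806793837516 [0.18950439 0.24758505 0.42871312] [0.49370178 0.2551642  0.06508186] [-0.07811212 -0.38505981 27.58184443]
```

View pics/w5c.png

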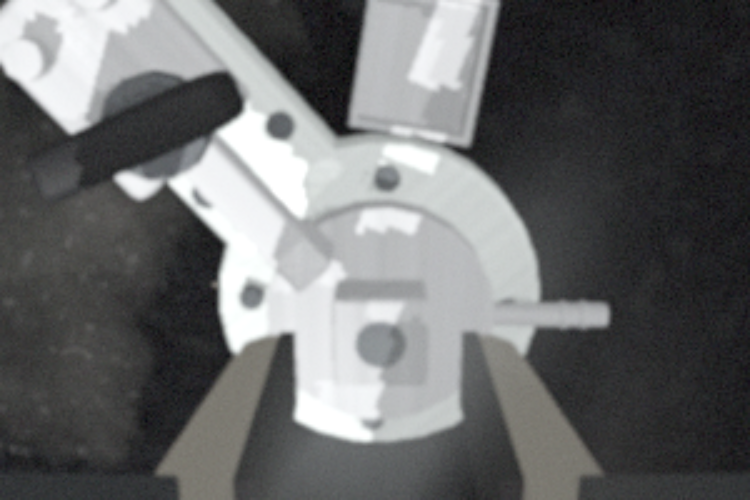

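The spout now points right, to (608,315) in the crop. The tray is at the top, with its near corners at (350,128) and (470,145). I'll refine the remaining turn from this view.

```bash
python3 - <<'E'
from h import *
f=load("w5")
g=lambda x,y,z: onz(f,(x+.5)/2.5+169.5,(y+.5)/2.5+99.5,z)[:2]
an=lambda v:np.degrees(np.arctan2(v[1],v[0]))
C=np.array([.4935,.2553])
t,b=g(608,315,.028),g(500,315,.028); H=g(380,345,.05)
print("hub",H,"spout",an(t-b),an(t-C),an(t-H),np.linalg.norm(t-H))
a,d=g(350,127,.016),g(470,145,.016); m=(a+d)/2
print("near edge mid",m,an(m-C),an(m-H),"edges",an(g(497,5,.016)-d),an(g(370,5,.016)-a),an(d-a)+90,np.linalg.norm(d-a))
E
```

```text
hub [0.49233355 0.25435373] spout -68.5649728064888 -69.76018072600395 -68.58118405038896 0.06909963251576526
near edge mid [0.54407257 0.2651416 ] 11.01232160612267 11.777739194161274 edges 12.526439639774111 11.677877840483113 13.082198640371544 0.036055361288242924
```

Emit:
{"api": "step_arm", "payload": {
  "moves": [
    {"dx": 0, "dy": 0, "dz": 12, "yaw": 0, "jaw": 0.55},
    {"dx": 0, "dy": 0, "dz": 10, "yaw": 0, "jaw": 0.55},
    {"dx": 0, "dy": 0, "dz": 5, "yaw": 0, "jaw": 0.55},
    {"dx": 0, "dy": 0, "dz": 0, "yaw": 0, "jaw": 0.55},
    {"dx": 0, "dy": 0, "dz": 0, "yaw": 0, "jaw": 1},
    {"dx": 0, "dy": 0, "dz": 0, "yaw": 0, "jaw": 1},
    {"dx": 0, "dy": 0, "dz": 0, "yaw": 0, "jaw": 1},
    {"dx": 0, "dy": 0, "dz": 0, "yaw": 0, "jaw": 1}
  ]
}}

```text
time: 16.5
position: [0.4936, 0.2552, 0.0378]
ee_rot: [0.983, 0.186, 0.0, -0.0]
force: [0.1, 0.0, -1.4]
width: 0.278
gripper_force: 30.0
```

```bash
python3 - <<'E'
from h import *
s=sense();print(yang(),s["width"],s["gripper_force"],s["force"],s["moment"],s["position"])
E
```

```text
-68.55636967250456 0.277974619336844 29.9997416138649 [ 0.14524932  0.00427676 -1.43705279] [-0.07206725  0.08900448  0.0178698 ] [0.49363708 0.25515318 0.03775819]
```

Emit:
{"api": "step_arm", "payload": {
  "moves": [
    {"dx": 0, "dy": 0, "dz": 0, "yaw": -8.5, "jaw": 1},
    {"dx": 0, "dy": 0, "dz": 0, "yaw": -8.5, "jaw": 1},
    {"dx": 0, "dy": 0, "dz": 0, "yaw": -8.5, "jaw": 1},
    {"dx": 0, "dy": 0, "dz": 0, "yaw": -8.5, "jaw": 1},
    {"dx": 0, "dy": 0, "dz": 0, "yaw": -8.5, "jaw": 1},
    {"dx": 0, "dy": 0, "dz": 0, "yaw": -8.5, "jaw": 1},
    {"dx": 0, "dy": 0, "dz": 0, "yaw": -8.5, "jaw": 1},
    {"dx": 0, "dy": 0, "dz": 0, "yaw": -8.5, "jaw": 1},
    {"dx": 0, "dy": 0, "dz": 0, "yaw": -8.5, "jaw": 1},
    {"dx": 0, "dy": 0, "dz": 0, "yaw": -4.2, "jaw": 1}
  ]
}}

```text
time: 17.5
position: [0.4936, 0.2551, 0.0378]
ee_rot: [0.626, 0.78, 0.0, 0.0]
force: [-0.5, 0.9, -0.7]
width: 0.282
gripper_force: 30.0
```

Emit:
{"api": "step_arm", "payload": {
  "moves": [
    {"dx": 0, "dy": 0, "dz": 0, "yaw": 0, "jaw": 1},
    {"dx": 0, "dy": 0, "dz": 0, "yaw": 0, "jaw": 1}
  ]
}}

```text
time: 17.7
position: [0.4936, 0.2551, 0.0378]
ee_rot: [0.629, 0.777, 0.0, 0.0]
force: [-0.2, 0.2, 0.7]
width: 0.277
gripper_force: 30.0
```

```bash
python3 - <<'E'
from h import *
s=sense();print(yang(),s["width"],s["gripper_force"],s["force"],s["moment"],s["position"])
E
```

```text
12.003249409137148 0.2765804078852005 30.00084936618805 [-0.18095736  0.18673346  0.68848676] [-0.09727737  0.11776475  0.07891186] [0.49361226 0.25512698 0.03778228]
```

Emit:
{"api": "step_arm", "payload": {
  "moves": [
    {"dx": 0, "dy": 0, "dz": 0, "yaw": 0, "jaw": 0.55},
    {"dx": 0, "dy": 0, "dz": 0, "yaw": 0, "jaw": 0.55},
    {"dx": 0, "dy": 0, "dz": -10, "yaw": 0, "jaw": 0.55},
    {"dx": 0, "dy": 0, "dz": -20, "yaw": 0, "jaw": 0.55},
    {"dx": 0, "dy": 0, "dz": -30, "yaw": 0, "jaw": 0.6},
    {"dx": 0, "dy": 0, "dz": -10, "yaw": 0, "jaw": 0.65},
    {"dx": 0, "dy": 0, "dz": 0, "yaw": 0, "jaw": 0.65},
    {"dx": 0, "dy": 0, "dz": 0, "yaw": 0, "jaw": 0.65}
  ]
}}

```text
time: 18.5
position: [0.4933, 0.255, 0.1072]
ee_rot: [0.628, 0.778, -0.0, -0.0]
force: [0.4, -0.0, -0.2]
width: 0.351
gripper_force: 0.0
```

```bash
python3 - <<'E'
from h import *
s=sense();print(yang(),s["position"],delta([.53,.3268,.108]))
f=grab_frame("wrist"); dump(f,"w6"); save(f,"w6.png")
for P in ([.4935,.2553,.05],[.56,.2695,.028],[.53,.3268,.0835]): print(proj(f,P))
E
```

```text
12.133773403225636 [0.49326594 0.25495638 0.10723499] [62.51726287 51.01450306 -0.7714822 ]
[322.651907  215.2986133]
[398.7789723  206.84485572]
[400.89779058 142.90041245]
```

Emit:
{"api": "step_arm", "payload": {
  "moves": [
    {"dx": 0, "dy": 0, "dz": 0, "yaw": -8, "jaw": 0.7},
    {"dx": 0, "dy": 0, "dz": 0, "yaw": -8, "jaw": 0.7},
    {"dx": 0, "dy": 0, "dz": 0, "yaw": -8, "jaw": 0.7},
    {"dx": 0, "dy": 0, "dz": 0, "yaw": -7.8, "jaw": 0.7},
    {"dx": 9, "dy": 26, "dz": 0, "yaw": 0, "jaw": 0.7},
    {"dx": 9, "dy": 25, "dz": 0, "yaw": 0, "jaw": 0.7},
    {"dx": 8, "dy": 25, "dz": 0, "yaw": 0, "jaw": 0.7},
    {"dx": 0, "dy": 0, "dz": 0, "yaw": 0, "jaw": 0.7},
    {"dx": 0, "dy": 0, "dz": 0, "yaw": 0, "jaw": 0.7}
  ]
}}

```text
time: 19.45
position: [0.5292, 0.3261, 0.106]
ee_rot: [0.391, 0.92, -0.001, -0.001]
force: [-0.0, -0.3, 0.1]
width: 0.303
gripper_force: 0.0
```

```bash
python3 - <<'E'
from h import *
s=sense();print(yang(),s["position"],s["width"],delta([.5295,.3268,.064]))
f=grab_frame("wrist"); dump(f,"w7")
g=cv2.cvtColor(f["color"],cv2.COLOR_RGB2GRAY); print(proj(f,[.53,.3268,.0835]))
m=(g<75).astype(np.uint8); m[:190]=0;m[275:]=0;m[:,:295]=0;m[:,345:]=0
n,l,st,c=cv2.connectedComponentsWithStats(m); print([(x.tolist(),y) for x,y in zip(st,c) if x[4]>100])
E
```

```text
43.98035925735476 [0.52922102 0.32607647 0.10599028] 0.30307686895679203 [ 0.30809388  0.81830458 41.98833794]
[323.8546812  233.25816631]
[([0, 0, 640, 400, 255594], array([319.49979655, 199.46290993])), ([315, 196, 17, 26, 248], array([322.71774194, 205.16935484]))]
```

Emit:
{"api": "step_arm", "payload": {
  "moves": [
    {"dx": 0, "dy": 0.5, "dz": 15, "yaw": 0, "jaw": 0.7},
    {"dx": 0, "dy": 0, "dz": 15, "yaw": 0, "jaw": 0.7},
    {"dx": 0, "dy": 0, "dz": 8, "yaw": 0, "jaw": 0.7},
    {"dx": 0, "dy": 0, "dz": 4, "yaw": 0, "jaw": 0.7},
    {"dx": 0, "dy": 0, "dz": 0, "yaw": 0, "jaw": 0.7},
    {"dx": 0, "dy": 0, "dz": 0, "yaw": 0, "jaw": 1},
    {"dx": 0, "dy": 0, "dz": 0, "yaw": 0, "jaw": 1},
    {"dx": 0, "dy": 0, "dz": 0, "yaw": 0, "jaw": 1},
    {"dx": 0, "dy": 0, "dz": 0, "yaw": 0, "jaw": 1}
  ]
}}

```text
time: 20.4
position: [0.5303, 0.3266, 0.066]
ee_rot: [0.391, 0.92, -0.0, -0.0]
force: [-3.3, -3.2, 4.9]
width: 0.13
gripper_force: 30.0
```

```bash
python3 - <<'E'
from h import *
s=sense();print(yang(),s["width"],s["gripper_force"],s["force"],s["moment"],s["position"])
E
```

```text
43.953751654570596 0.12965872055562522 29.993960559368134 [-3.31627331 -3.16353329  4.93291178] [-0.59532498  0.49445244  0.15669257] [0.53032352 0.32656814 0.06604006]
```

Wing gripped. Tighten 64° first, then check.

Emit:
{"api": "step_arm", "payload": {
  "moves": [
    {"dx": 0, "dy": 0, "dz": 0, "yaw": 8, "jaw": 1},
    {"dx": 0, "dy": 0, "dz": 0, "yaw": 8, "jaw": 1},
    {"dx": 0, "dy": 0, "dz": 0, "yaw": 8, "jaw": 1},
    {"dx": 0, "dy": 0, "dz": 0, "yaw": 8, "jaw": 1},
    {"dx": 0, "dy": 0, "dz": 0, "yaw": 8, "jaw": 1},
    {"dx": 0, "dy": 0, "dz": 0, "yaw": 8, "jaw": 1},
    {"dx": 0, "dy": 0, "dz": 0, "yaw": 8, "jaw": 1},
    {"dx": 0, "dy": 0, "dz": 0, "yaw": 8, "jaw": 1},
    {"dx": 0, "dy": 0, "dz": 0, "yaw": 0, "jaw": 1}
  ]
}}

```text
time: 21.3
position: [0.5303, 0.3266, 0.0661]
ee_rot: [0.821, 0.571, -0.0, 0.0]
force: [-3.1, -3.5, 5.8]
width: 0.13
gripper_force: 30.0
```

```bash
python3 - <<'E'
from h import *
s=sense();print(yang(),s["width"],s["gripper_force"],s["force"],s["moment"],s["position"])
E
```

```text
-20.32850647451154 0.12987919425548328 30.001470744609833 [-3.12247993 -3.45314026  5.80771062] [-0.70009931  0.63158306 -0.03740836] [0.53029298 0.3265982  0.0660558 ]
```

Emit:
{"api": "step_arm", "payload": {
  "moves": [
    {"dx": 0, "dy": 0, "dz": 0, "yaw": 4, "jaw": 1},
    {"dx": 0, "dy": 0, "dz": 0, "yaw": 4, "jaw": 1},
    {"dx": 0, "dy": 0, "dz": 0, "yaw": 4, "jaw": 1},
    {"dx": 0, "dy": 0, "dz": 0, "yaw": 0, "jaw": 1}
  ]
}}

```text
time: 21.7
position: [0.5303, 0.3266, 0.066]
ee_rot: [0.875, 0.484, -0.0, 0.0]
force: [-2.9, -3.2, 5.6]
width: 0.129
gripper_force: 30.0
```

```bash
python3 - <<'E'
from h import *
s=sense();print(yang(),s["width"],s["gripper_force"],s["force"],s["moment"],s["position"])
E
```

```text
-32.16770642074489 0.12878778540479965 29.99964952468872 [-2.92163365 -3.18366135  5.64043095] [-0.67601091  0.62156381  0.16222047] [0.53027346 0.32659444 0.06603718]
```

Emit:
{"api": "step_arm", "payload": {
  "moves": [
    {"dx": 0, "dy": 0, "dz": 0, "yaw": 0, "jaw": 0.7},
    {"dx": 0, "dy": 0, "dz": 0, "yaw": 0, "jaw": 0.7},
    {"dx": 0, "dy": 0, "dz": 0, "yaw": 0, "jaw": 0.7},
    {"dx": 0, "dy": 0, "dz": -20, "yaw": 0, "jaw": 0.7},
    {"dx": 0, "dy": 0, "dz": -40, "yaw": 0, "jaw": 0.7},
    {"dx": -30, "dy": 0, "dz": -30, "yaw": 0, "jaw": 0.7},
    {"dx": -35, "dy": 0, "dz": -30, "yaw": 0, "jaw": 0.7},
    {"dx": -35, "dy": 0, "dz": 0, "yaw": 0, "jaw": 0.7},
    {"dx": -35, "dy": 0, "dz": 0, "yaw": 0, "jaw": 0.7},
    {"dx": 0, "dy": 0, "dz": 0, "yaw": 0, "jaw": 0.7}
  ]
}}

```text
time: 22.7
position: [0.4565, 0.2098, 0.1856]
ee_rot: [0.875, 0.484, -0.001, 0.0]
force: [0.5, 0.6, 0.6]
width: 0.297
gripper_force: 0.0
```

Emit:
{"api": "step_arm", "payload": {
  "moves": [
    {"dx": 0, "dy": 0, "dz": 0, "yaw": 0, "jaw": 0.7},
    {"dx": 0, "dy": 0, "dz": 0, "yaw": 0, "jaw": 0.7},
    {"dx": 0, "dy": 0, "dz": 0, "yaw": 0, "jaw": 0.7}
  ]
}}

```text
time: 23.0
position: [0.4596, 0.2133, 0.1855]
ee_rot: [0.875, 0.485, 0.0, -0.0]
force: [-0.6, -0.4, 0.3]
width: 0.301
gripper_force: 0.0
```

```bash
python3 - <<'E'
from h import *
f=grab_frame("wrist"); dump(f,"w8"); u,v=np.round(proj(f,[.52,.285,.04])).astype(int); print(u,v,tool()[0])
x0=max(u-90,0);y0=max(v-75,0); c=f["color"][y0:y0+140,x0:x0+180]; print(x0,y0); cv2.imwrite("pics/w8c.png",cv2.resize(c,None,fx=4,fy=4,interpolation=cv2.INTER_CUBIC)[:,:,::-1])
E
```

```text
335 99 [0.45940048 0.21323104 0.18539276]
245 24
```

View pics/w8c.png

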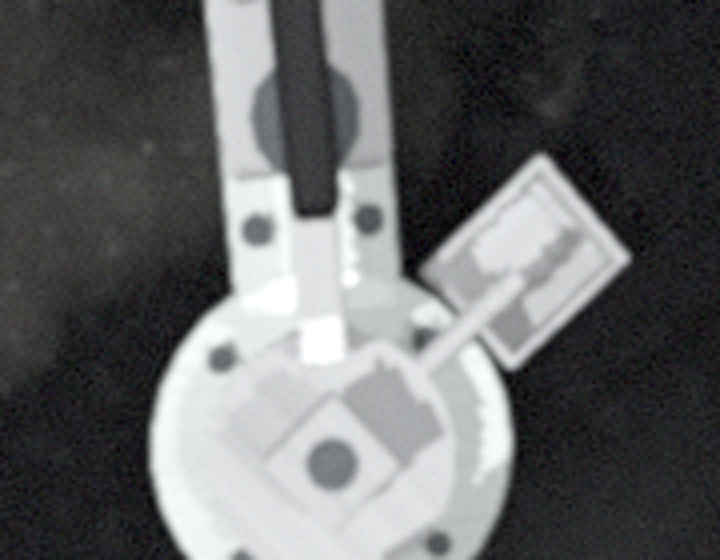

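The spout tip at (517,280) is over the tray, whose centre is near (527,262). The wing edges run from (273,0)-(297,205) to (320,0)-(335,205).

```bash
python3 - <<'E'
from h import *
f=load("w8")
g=lambda x,y,z: onz(f,(x+.5)/4+244.5,(y+.5)/4+23.5,z)[:2]
an=lambda v:np.degrees(np.arctan2(v[1],v[0]))
w=lambda a,b:an(g(*a,.0835)-g(*b,.0835))
print("wing",w((273,5),(297,205)),w((320,5),(335,205)))
t=g(519,278,.028); tc=np.mean([g(*p,.016) for p in((541,155),(629,258),(513,369),(420,270))],0); H=g(331,465,.05)
print("tip",t,"tray",tc,"hub",H,an(t-H),an(tc-H),np.linalg.norm(t-H),np.linalg.norm(tc-H),an(tc-[.4935,.2553]),an(t-[.4935,.2553]))
E
```

```text
wing 65.06371366240529 62.79907754467416
tip [0.55930646 0.2683083 ] tray [0.56473529 0.26996902] hub [0.49247635 0.25507113] 11.203666440046035 11.64964504451715 0.06812845347486776 0.07377873434023048 11.635898232564458 11.181789484721028
```

```bash
python3 - <<'E'
from h import *
for n in("w2","w8"):
    f=load(n); g=cv2.cvtColor(f["color"],cv2.COLOR_RGB2GRAY)
    u,v=np.round(proj(f,[.5295,.3268,.0835])).astype(int)
    m=(g<70).astype(np.uint8); k=np.zeros_like(m); cv2.circle(k,(int(u),int(v)),34 if n=="w2" else 52,1,-1); m*=k
    m[:, :]=m; n_,l,st,c=cv2.connectedComponentsWithStats(m)
    i=l[v,u]; ys,xs=np.where(l==i); P=np.array([onz(f,x,y,.0835)[:2] for x,y in zip(xs,ys)])
    ev,V=np.linalg.eigh(np.cov(P.T)); d=V[:,1]; print(n,u,v,i,st[i],P.mean(0),np.degrees(np.arctan2(d[1],d[0]))%180,np.sqrt(ev*12)*1000)
E
```

```text
w2 376 140 2 [355 133  39  13 377] [0.52762257 0.32497043] 71.49529352593909 [11.45220103 41.06324708]
w8 321 48 3 [313  21  17  57 665] [0.52898802 0.3255435 ] 64.66351077223356 [10.21487131 42.42057279]
```

The tip is within 0.5° of the tray's middle. The wing is about 7–12° tighter than at the start (knob at -0.37 or below), and the gripper is clear.

```bash
python3 -c "
from h import *
print(finish_job())"
```

```text
the job is handed in; nothing more can be done
None
```

I slackened the clamp, turned the fitting in its seat until the spout ended over the catch tray (within about 0.5° of its middle), tightened the clamp past where it started, and handed the job in after about 23 s, with no verdict returned.

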